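# Weed out the weak bag clips

### The job

Two of the four bag clips on the sorting step have lost their spring, but all four look alike: press their thumb pads to feel how stiff they are, and push the two weak clips off the far edge of the step so that they lie wholly in the reject tray. Leave the two good clips lying flat on the step, and leave the marker and the eraser where they are.

Things in the scene. Friction and masses are not known exactly. Their poses are not given: they have to be found in the camera images.
- sorter: fixed plywood step, 150 mm deep (own x -75 to +75), 560 long (y), top 45 mm above the desk; origin on the desk under its middle. Along its whole far (+x) edge runs the sheet-metal reject tray: inside x +75 to +226, y -276 to +276, floor 4 mm above the desk, far and end walls 50 mm high, no wall towards the step. Step and tray are one piece, turned a little.
- clip_a: one of four look-alike steel bag clips in a row on the step, 100 mm long (own x), 36 wide, 40 high, about 120 g; origin at the centre of its underside, z up, nose (jaw) at +x towards the tray. Flat base plate 4 mm thick, with an upturned heel 10 mm high along its rear edge to push on; above it a hinged lever with a level thumb pad at the rear
- clip_a_lever (a joint): lever of this clip: 0 = jaw shut (at rest), 0.3 rad = wide open, at a hard stop, with the pad about 13 mm down
- clip_a_pin (a point): middle of this clip's hinge pin, 8 mm ahead of the clip's origin and 17 mm above its underside; wear has shifted it 0.05 mm to one side: to the right (-y of the clip) in a weak clip, to the left in a good one, far too little to see or measure
- clip_a_heel (a point): rear end of the clip, 5 mm above its underside, 50 mm behind its origin
- clip_a_nose (a point): front end of the clip, 5 mm above its underside, 50 mm ahead of its origin
- clip_b: bag clip, same shape as clip_a. The thumb pad is 26 (x) by 34 (y) mm, its middle 34 mm behind the clip's origin, its top 40 mm above the clip's underside; pressing it down opens the jaw. The clip stays flat while its pad is pressed
- clip_b_lever (a joint): lever of this clip: 0 = jaw shut (at rest), 0.3 rad = wide open, at a hard stop, with the pad about 13 mm down
- clip_b_pin (a point): middle of this clip's hinge pin, 8 mm ahead of the clip's origin and 17 mm above its underside; wear has shifted it 0.05 mm to one side: to the right (-y of the clip) in a weak clip, to the left in a good one, far too little to see or measure
- clip_b_heel (a point): rear end of the clip, 5 mm above its underside, 50 mm behind its origin
- clip_b_nose (a point): front end of the clip, 5 mm above its underside, 50 mm ahead of its origin
- clip_c: bag clip, same shape as clip_a. Pressed on the middle of its pad, a good clip starts to open only at about 14 N (16 N wide open), a weak one at about 4 N (5 N wide open). Where in the row the weak ones lie changes every time
- clip_c_lever (a joint): lever of this clip: 0 = jaw shut (at rest), 0.3 rad = wide open, at a hard stop, with the pad about 13 mm down
- clip_c_pin (a point): middle of this clip's hinge pin, 8 mm ahead of the clip's origin and 17 mm above its underside; wear has shifted it 0.05 mm to one side: to the right (-y of the clip) in a weak clip, to the left in a good one, far too little to see or measure
- clip_c_heel (a point): rear end of the clip, 5 mm above its underside, 50 mm behind its origin
- clip_c_nose (a point): front end of the clip, 5 mm above its underside, 50 mm ahead of its origin
- clip_d: bag clip, same shape as clip_a. Every clip, good or weak, slides on the step when its heel is pushed, and tips off the far edge into the tray once its middle is past that edge
- clip_d_lever (a joint): lever of this clip: 0 = jaw shut (at rest), 0.3 rad = wide open, at a hard stop, with the pad about 13 mm down
- clip_d_pin (a point): middle of this clip's hinge pin, 8 mm ahead of the clip's origin and 17 mm above its underside; wear has shifted it 0.05 mm to one side: to the right (-y of the clip) in a weak clip, to the left in a good one, far too little to see or measure
- clip_d_heel (a point): rear end of the clip, 5 mm above its underside, 50 mm behind its origin
- clip_d_nose (a point): front end of the clip, 5 mm above its underside, 50 mm ahead of its origin
- marker: marker pen lying on the step among the clips, 110 mm long (own x), 16 mm thick; origin on its underside at mid-length
- eraser: white eraser in a card sleeve lying on the step among the clips, 42 x 20 x 12 mm; origin at the centre of its underside
There are look-alikes about, which are no part of the job. Leave any purple look-alike of the clip_c alone.

How it is judged (in metres and radians):
On the way:
1. a clip's thumb pad has been pressed so that its jaw opens (value of joint any of clip_a_lever, clip_b_lever, clip_c_lever, clip_d_lever above 0.06 rad), for 0.05 s.
At the end, for the whole second after the job is handed in: Both ends of each weak clip are inside the reject tray and no longer over the step, its origin less than 70 mm above the desk; both good clips lie on the step, right way up and flat (within 0.12 rad), origin over the step top; all clips at rest (under 20 mm/s) (((y of clip_a_pin in the frame of clip_a below 0 m and z of clip_a in the frame of sorter below 0.07 m and x of clip_a_heel in the frame of sorter between 0.075 and 0.235 m and y of clip_a_heel in the frame of sorter between -0.28 and 0.28 m and x of clip_a_nose in the frame of sorter between 0.075 and 0.235 m and y of clip_a_nose in the frame of sorter between -0.28 and 0.28 m) or (y of clip_a_pin in the frame of clip_a above 0 m and x of clip_a in the frame of sorter between -0.075 and 0.07 m and y of clip_a in the frame of sorter between -0.28 and 0.28 m and z of clip_a in the frame of sorter between 0.04 and 0.052 m and angle between clip_a's own z axis and vertical below 0.12 rad)) and linear speed of each of clip_a, clip_b, clip_c, clip_d below 0.02 m/s and ((y of clip_b_pin in the frame of clip_b below 0 m and z of clip_b in the frame of sorter below 0.07 m and x of clip_b_heel in the frame of sorter between 0.075 and 0.235 m and y of clip_b_heel in the frame of sorter between -0.28 and 0.28 m and x of clip_b_nose in the frame of sorter between 0.075 and 0.235 m and y of clip_b_nose in the frame of sorter between -0.28 and 0.28 m) or (y of clip_b_pin in the frame of clip_b above 0 m and x of clip_b in the frame of sorter between -0.075 and 0.07 m and y of clip_b in the frame of sorter between -0.28 and 0.28 m and z of clip_b in the frame of sorter between 0.04 and 0.052 m and angle between clip_b's own z axis and vertical below 0.12 rad)) and ((y of clip_c_pin in the frame of clip_c below 0 m and z of clip_c in the frame of sorter below 0.07 m and x of clip_c_heel in the frame of sorter between 0.075 and 0.235 m and y of clip_c_heel in the frame of sorter between -0.28 and 0.28 m and x of clip_c_nose in the frame of sorter between 0.075 and 0.235 m and y of clip_c_nose in the frame of sorter between -0.28 and 0.28 m) or (y of clip_c_pin in the frame of clip_c above 0 m and x of clip_c in the frame of sorter between -0.075 and 0.07 m and y of clip_c in the frame of sorter between -0.28 and 0.28 m and z of clip_c in the frame of sorter between 0.04 and 0.052 m and angle between clip_c's own z axis and vertical below 0.12 rad)) and ((y of clip_d_pin in the frame of clip_d below 0 m and z of clip_d in the frame of sorter below 0.07 m and x of clip_d_heel in the frame of sorter between 0.075 and 0.235 m and y of clip_d_heel in the frame of sorter between -0.28 and 0.28 m and x of clip_d_nose in the frame of sorter between 0.075 and 0.235 m and y of clip_d_nose in the frame of sorter between -0.28 and 0.28 m) or (y of clip_d_pin in the frame of clip_d above 0 m and x of clip_d in the frame of sorter between -0.075 and 0.07 m and y of clip_d in the frame of sorter between -0.28 and 0.28 m and z of clip_d in the frame of sorter between 0.04 and 0.052 m and angle between clip_d's own z axis and vertical below 0.12 rad))); the robot touches nothing.
It fails at once if the marker is shoved more than 30 mm (distance of marker from where it was at the start of the episode above 0.03 m).
It fails at once if the eraser is shoved more than 30 mm (distance of eraser from where it was at the start of the episode above 0.03 m).
It also fails if it takes over 54 s, if anything falls off the work surface, if the arm or the gripper's body presses on something with over 40 N, if the wrist force passes 120 N, or if a joint passes its speed limit or range.

### The arm

A 6-joint arm with a two-finger parallel gripper is mounted at the origin on the work surface. World frame = base frame: x ahead of the robot, y to its left, z up, the work surface at z = 0. Lengths are in mm, angles in rad, forces in N, time in s.
With the tool pointing down it reaches from about 350 to 875 mm from the base axis. Payload 4.2 kg.
Tool frame: the origin (TCP) lies midway between the tips of the shut fingers; the grasp point (between the pads) lies 19 mm behind it; z points along the fingers, y is the direction in which the jaws open and shut (so a half turn about z gives the same grasp; the last joint's range is limited). The gripper opens to 85 mm and grips with 20 to 120 N. Pads are 22 mm wide; open, the fingers measure 114 mm over their backs; the gripper's body (76 mm by 85 mm) begins 54 mm behind the grasp point. The pads swing forward as they close: fully open they stand 13 mm farther back than shut.
Start: joints at [-1.059, 0.385, 0.008, 0, -1.194, -0.259], TCP at [156.339, -605.109, 231.312] pointing down, gripper open.
Joint ranges: [-3.14, 3.14], [-1.21, 2.06], [-1.07, 1.41], [-3.16, 2.05], [-2.99, -0.16], [-3.1, 3.1]. Speed limits (rad/s): [2.79, 2.79, 3.14, 3.14, 3.14, 3.14].

### API

Orientations are given as a unit quaternion [x, y, z, w].
In Python, from bench import read_state, get_image, job_done, search_frame, regions_of gives the robot as it stands.
- The arm moves only by the tool servo_tool, never from a script. Its arguments are lists of equal length, an entry for each row: "turn": the turn, a rotation vector about the world's x, y, z in rad, a list of three; "dp": the shift along the world's x, y, z in m, a list of three; "fingers": the finger opening in m, from 0 to 0.0854. In form: {"turn": [[rx, ry, rz], ...], "dp": [[tx, ty, tz], ...], "fingers": [fingers, ...]}. A call has exactly 5 rows; each row shifts and turns the pose as measured when the row begins; what a row does not reach is not made up. A row lasts 1/8 s, in which the tool goes at most 62.5 mm and 10.7 degrees, less where a joint would pass 70% of its speed; a pose out of reach is approached as far as the arm can. A call is refused whole if a number of a shift passes 0.0625 or a number of a turn 0.188, either way. A call with a gripper value outside its range is refused whole. The fingers move at their own pace and stop on an object; the grip force is fixed at half the most. Time passes only in rows, so rows that do not move let the fingers close, or fill a call up. It gives the time, the measured TCP pose, the force and the opening at its end, in the units of the state.
- read_state(): the state, without advancing time (a new reading comes with each control period).
- get_image(name): name is "side" or "top"; returns a dict with "img" (480x640x3 uint8, red, green, blue), "vfov" (degrees; the focal length in pixels is half the picture's height over the tangent of half this angle, whatever the lens; pixels are square), "cx", "cy" (the principal point, pixels), "world_from_camera" (4x4, takes a point from camera to world coordinates). Camera axes: x right, y down, z forward; pixel columns grow to the right and rows downward; lengths in mm; the calibration is good to about 2 mm. A picture is of the moment at which its call begins. There is no depth.
- job_done(): hands the job in, once; it reports no verdict.
Trained networks look in the newest picture that a camera, given by its name, has taken for a name from the list of things; names that differ only in an ending like _2 or _b are one class to them, and where a whole thing is asked for, a point or a joint stands for the part that bears it (a point fixed in the world has none). Each returns a list of dicts, best first, with "score" (0 to 1); they miss things now and then, are a little off and sometimes report something else, mostly with a low value. They report only what shows in the picture. A call takes as long as a camera call. They do not tell look-alikes from the thing itself.
- search_frame(query, camera): "box" ([left, top, width, height] in pixels, round what is visible of it).
- regions_of(query, camera): "region" (480x640 bool, what is visible of it) and "box" ([left, top, width, height] in pixels, round what is visible of it).
The state is a dict: "clock": time; "joints": joint angles; "joint_vel": joint speeds; "joint_efforts": joint torques, N m; "position": TCP position; "ee_rot": TCP orientation; "contact_force": force on the tool from outside, world axes, zero at the start; "wrist_torque": the same for the moment, N m; "gripper_width": finger opening in mm.
Only numpy, scipy, OpenCV 4.12 (cv2) and the standard library are available. Lean on these libraries where they do the work, as an engineer would, in place of code of your own. Each camera call takes 0.05 s, during which the arm holds its last target. There are 200 camera calls.

## Working session

There is one attempt and no reset: what is moved stays moved. The work goes in short steps, Python scripts to look and compute and a tool call to move; the robot and the scene stay as the last step left them, time stands still between calls to the robot, and variables do not carry over. Pictures are saved under pics/ and viewed, about 8 in all and at most 12, crops included, and the job is handed in when it is done.

Besides the shell and the picture viewer there is one more tool, called after "Request:" in YAML: its name, and indented under it one key for each argument. servo_tool: Moves the arm, as the interface text tells. Its arguments: {"type":"object","properties":{"turn":{"type":"array","items":{"type":"array","items":{"type":"number"}}},"dp":{"type":"array","items":{"type":"array","items":{"type":"number"}}},"fingers":{"type":"array","items":{"type":"number"}}},"required":["turn","dp","fingers"]}

```bash
mkdir -p pics
cat > h.py <<'E'
import numpy as np,cv2
from bench import *
def cam(n):
    d=get_image(n);f=240/np.tan(np.radians(d['vfov'])/2);return d,f
def ray(d,u,v,z):
    f=240/np.tan(np.radians(d['vfov'])/2);M=np.array(d['world_from_camera'])
    r=M[:3,:3]@np.array([(u-d['cx'])/f,(v-d['cy'])/f,1]);o=M[:3,3]
    return o+r*(z-o[2])/r[2]
E
python3 - <<'E'
from h import *
print(read_state())
for n in('top','side'):
    d,f=cam(n);cv2.imwrite(f'pics/{n}0.png',d['img'][:,:,::-1]);print(n,d['vfov'],d['cx'],d['cy'],np.round(d['world_from_camera'],3).tolist())
    for q in('clip_a','marker','eraser','sorter'):
        for r in search_frame(q,n):
            b=r['box'];print(q,round(r['score'],2),np.round(b),np.round(ray(d,b[0]+b[2]/2,b[1]+b[3]/2,65)))
E
```

```text
{'clock': 0.0, 'joints': array([-1.05937979e+00,  3.85514066e-01,  6.64443947e-03, -5.10671986e-04,
       -1.19397616e+00, -2.58556477e-01]), 'joint_vel': array([-0.00078751, -0.00030018, -0.00102227,  0.00037947,  0.00044872,
        0.0005244 ]), 'joint_efforts': array([ 5.19302666e-04, -3.92293489e+01,  1.88402814e+01,  4.18634802e+00,
       -4.72837826e-03,  8.32876253e-06]), 'position': array([ 156.21309416, -604.57028671,  230.25277057]), 'ee_rot': array([-1.25999961e-01,  9.92029689e-01,  1.03884781e-03, -1.64879322e-04]), 'contact_force': array([-0.47684547,  0.20088413,  0.28638191]), 'wrist_torque': array([ 0.03421809, -0.03281804, -0.01595317]), 'gripper_width': 85.09303350881977}
top 46.207469565626766 317.25068098129094 244.23707828123244 [[0.011, -0.983, 0.182, 327.843], [-1.0, -0.015, -0.019, 35.246], [0.021, -0.182, -0.983, 929.305], [0.0, 0.0, 0.0, 1.0]]
clip_a 0.98 [232. 188.  30.  61.] [528. 130.  65.]
clip_a 0.75 [402. 192.  26.  59.] [ 526. -135.   65.]
clip_a 0.73 [120. 139.  55.  61.] [605. 290.  65.]
clip_a 0.71 [470. 195.  41.  62.] [ 521. -255.   65.]
clip
[... 314 characters left out ...]
 0.87 [196.  88. 344. 185.] [594. -62.  65.]
side 46.580510622744804 319.24389613671576 241.33605951136312 [[-0.946, -0.161, 0.283, 260.476], [-0.325, 0.481, -0.814, 708.952], [-0.005, -0.862, -0.507, 485.603], [0.0, 0.0, 0.0, 1.0]]
clip_a 0.82 [100. 347.  91.  54.] [579. 354.  65.]
clip_a 0.77 [331. 327.  83.  83.] [354. 269.  65.]
clip_a 0.75 [266. 213.  66.  35.] [536.  12.  65.]
clip_a 0.69 [324. 156.  54.  28.] [ 526. -241.   65.]
clip_a 0.64 [231. 256.  74.  44.] [529. 146.  65.]
clip_a 0.56 [298. 177.  58.  31.] [ 537. -130.   65.]
marker 0.85 [307. 176.  58.  17.] [ 532. -167.   65.]
marker 0.39 [266. 215.  67.  30.] [535.  10.  65.]
eraser 0.77 [274. 251.  28.   9.] [523.  85.  65.]
```

Run:
```python
import cv2
i=cv2.imread('pics/top0.png')[60:380,90:570];cv2.imwrite('pics/t1.png',cv2.resize(i,(800,533),interpolation=2))
```

```text
(no output)
```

View pics/t1.png

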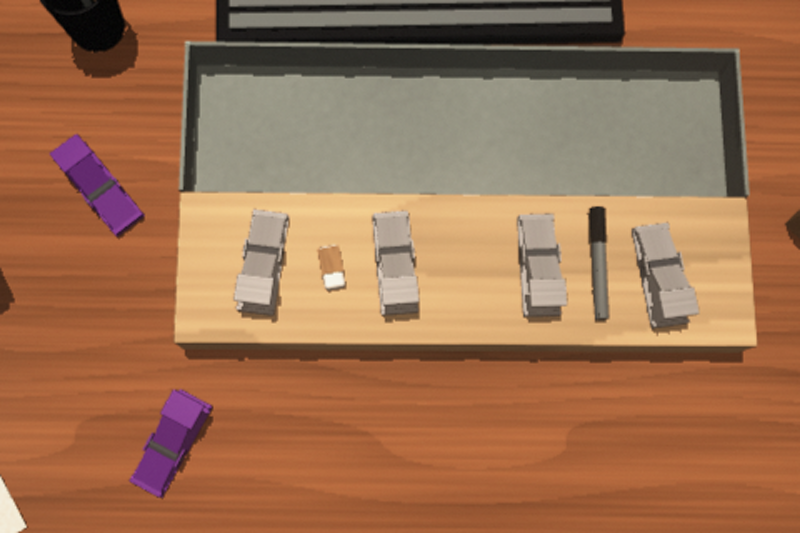

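View pics/side0.png

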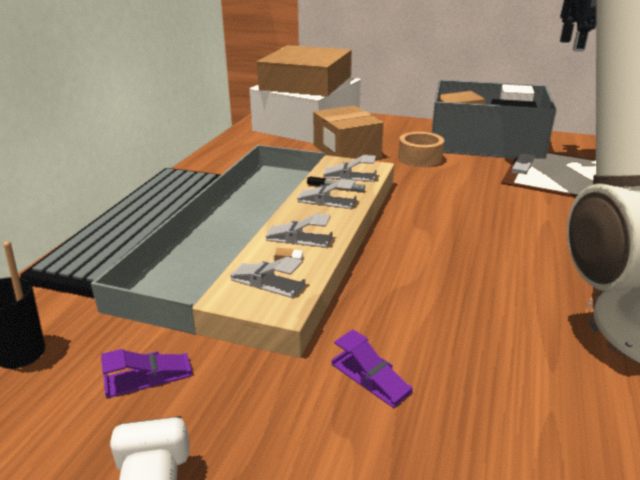

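Run:
```python
from h import *
d,f=cam('top')
P=lambda x,y,z:ray(d,90+x*.6,60+y*.6,z)
c=[P(175,345,45),P(756,345,45),P(181,192,45),P(748,197,45)]
print(np.round(c))
print('len',np.linalg.norm(c[0]-c[1]),np.linalg.norm(c[0]-c[2]))
for n,pad,pin,nose in zip('ABCD',[(255,290),(398,290),(547,292),(678,302)],[(264,246),(395,249),(541,250),(660,263)],[(270,211),(392,212),(535,214),(651,225)]):
    a=P(*pad,85);b=P(*pin,64);e=P(*nose,65);v=e-a;w=b-a
    print(n,np.round(a[:2]),np.round(b[:2]),np.round(e[:2]),'yaw',np.arctan2(v[1],v[0]),np.arctan2(w[1],w[0]),'L',np.linalg.norm(w[:2]),np.linalg.norm(v[:2]))
print('marker',P(597,208,53),P(602,320,53),'eraser',P(330,248,57),P(336,290,57))
i=cv2.imread('pics/top0.png')[165:265,215:525];cv2.imwrite('pics/t2.png',cv2.resize(i,(800,258),interpolation=2))
```

```text
[[ 452.  211.   45.]
 [ 460. -344.   45.]
 [ 603.  213.   45.]
 [ 608. -346.   45.]]
len 555.5693484844483 150.9012650878961
A [498. 133.] [545. 128.] [579. 124.] yaw -0.11340884152399613 -0.0972373932492199 L 47.12523714791114 81.6019764229649
B [500.   2.] [544.   4.] [580.   7.] yaw 0.06891016933588581 0.05273702638310887 L 44.050756238670026 80.26419001886721
C [ 501. -136.] [ 546. -135.] [ 581. -130.] yaw 0.07303146006583319 0.013642231006777654 L 45.056794258164985 80.43170871171584
D [ 493. -257.] [ 535. -249.] [ 572. -241.] yaw 0.19576774604993438 0.19472172952043337 L 42.521103961145585 80.29083097936758
marker [ 591.53664643 -192.95849413   53.        ] [ 480.82677922 -194.29928897   53.        ] eraser [546.1012442   66.00406098  57.        ] [505.21158922  59.46436982  57.        ]
```

View pics/t2.png

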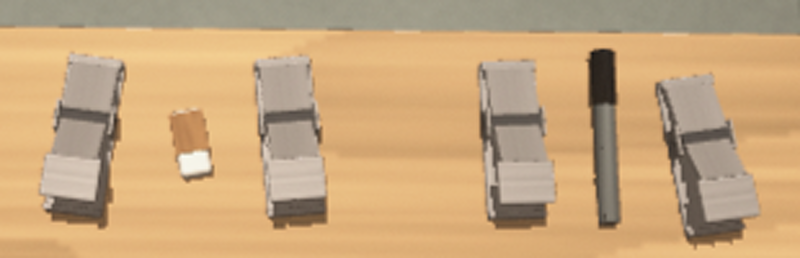

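Request:
servo_tool:
  turn:
    - [0,0,-0.126]
    - [0,0,-0.126]
    - [0,0,0]
    - [0,0,0]
    - [0,0,0]
  dp:
    - [0.03,0.03,0]
    - [0.04,0.044,0]
    - [0.04,0.044,0]
    - [0.04,0.044,0]
    - [0.04,0.044,0]
  fingers: [0,0,0,0,0]

```text
clock: 1.18
position: [348.6, -396.0, 230.9]
ee_rot: [0.008, 1.0, -0.001, 0.0]
contact_force: [1.2, -0.7, 0.9]
gripper_width: 0.2
```

Request:
servo_tool:
  turn:
    - [0,0,0]
    - [0,0,0]
    - [0,0,0]
    - [0,0,0]
    - [0,0,0]
  dp:
    - [0.04,0.04,0]
    - [0.04,0.04,0]
    - [0.04,0.03,-0.02]
    - [0.01,0.01,-0.04]
    - [0,0,0]
  fingers: [0,0,0,0,0]

```text
clock: 1.8
position: [485.6, -268.5, 172.1]
ee_rot: [0.004, 1.0, -0.002, 0.003]
contact_force: [-0.1, -0.4, 0.4]
gripper_width: -0.1
```

Request:
servo_tool:
  turn:
    - [0,0,0]
    - [0,0,0]
    - [0,0,0]
    - [0,0,0]
    - [0,0,0]
  dp:
    - [0.007,0.011,-0.03]
    - [0,0,-0.035]
    - [0,0,-0.01]
    - [0,0,-0.005]
    - [0,0,0]
  fingers: [0,0,0,0,0]

```text
clock: 2.42
position: [496.6, -262.1, 99.6]
ee_rot: [0.005, 1.0, -0.005, 0.01]
contact_force: [-0.3, -0.7, 0.2]
gripper_width: -0.0
```

Run:
```python
from h import *
s=read_state();print(s['position'],s['contact_force'])
d,f=cam('side');cv2.imwrite('pics/s2.png',cv2.resize(d['img'][120:220,270:410,::-1],(700,500),interpolation=2))
```

```text
[ 496.63963266 -262.06591746   99.59291687] [-0.29684868 -0.66531022  0.22738013]
```

View pics/s2.png

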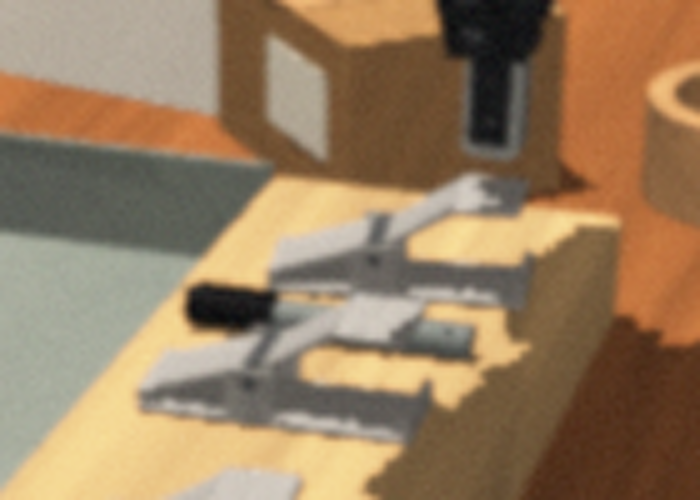

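Request:
servo_tool:
  turn:
    - [0,0,0]
    - [0,0,0]
    - [0,0,0]
    - [0,0,0]
    - [0,0,0]
  dp:
    - [-0.003,0.004,-0.005]
    - [0,0,-0.004]
    - [0,0,-0.003]
    - [0,0,-0.002]
    - [0,0,-0.002]
  fingers: [0,0,0,0,0]

```text
clock: 3.1
position: [494.8, -258.2, 85.1]
ee_rot: [0.004, 1.0, -0.006, 0.013]
contact_force: [-2.7, 0.3, 9.0]
gripper_width: 0.2
```

Request:
servo_tool:
  turn:
    - [0,0,0]
    - [0,0,0]
    - [0,0,0]
    - [0,0,0]
    - [0,0,0]
  dp:
    - [0,0,-0.002]
    - [0,0,-0.002]
    - [0,0,-0.002]
    - [0,0,-0.001]
    - [0,0,-0.001]
  fingers: [0,0,0,0,0]

```text
clock: 3.72
position: [494.9, -258.3, 85.2]
ee_rot: [0.003, 1.0, -0.007, 0.013]
contact_force: [-2.8, 1.5, 6.1]
gripper_width: 0.2
```

Request:
servo_tool:
  turn:
    - [0,0,0]
    - [0,0,0]
    - [0,0,0]
    - [0,0,0]
    - [0,0,0]
  dp:
    - [0,0,-0.003]
    - [0,0,-0.004]
    - [0,0,-0.005]
    - [0,0,-0.006]
    - [0,0,-0.006]
  fingers: [0,0,0,0,0]

```text
clock: 4.35
position: [489.8, -259.3, 72.9]
ee_rot: [0.0, 1.0, -0.009, 0.007]
contact_force: [-8.3, 3.5, 17.9]
gripper_width: -0.1
```

Request:
servo_tool:
  turn:
    - [0,0,0]
    - [0,0,0]
    - [0,0,0]
    - [0,0,0]
    - [0,0,0]
  dp:
    - [0,0,0.032]
    - [0.004,0.04,0.005]
    - [0.004,0.05,0]
    - [0.003,0.033,0]
    - [0,0,0]
  fingers: [0,0,0,0,0]

```text
clock: 4.97
position: [504.0, -134.2, 112.6]
ee_rot: [0.001, 1.0, -0.01, 0.012]
contact_force: [0.4, 0.2, -0.7]
gripper_width: -0.3
```

Request:
servo_tool:
  turn:
    - [0.02,0.024,0]
    - [0,0,0]
    - [0,0,0]
    - [0,0,0]
    - [0,0,0]
  dp:
    - [-0.003,-0.001,-0.015]
    - [0,0,-0.008]
    - [0,0,-0.002]
    - [0,0,-0.002]
    - [0,0,-0.002]
  fingers: [0,0,0,0,0]

```text
clock: 5.6
position: [498.8, -137.9, 81.0]
ee_rot: [0.003, 1.0, 0.001, -0.004]
contact_force: [-2.8, 1.3, 5.4]
gripper_width: 0.2
```

Request:
servo_tool:
  turn:
    - [0,0,0]
    - [0,0,0]
    - [0,0,0]
    - [0,0,0]
    - [0,0,0]
  dp:
    - [0,0,-0.002]
    - [0,0,-0.002]
    - [0,0,-0.002]
    - [0,0,-0.002]
    - [0,0,-0.002]
  fingers: [0,0,0,0,0]

```text
clock: 6.22
position: [496.6, -138.9, 73.8]
ee_rot: [0.004, 1.0, 0.001, -0.005]
contact_force: [-2.0, 2.2, 5.3]
gripper_width: 0.1
```

C is weak (about 5 N at 11 mm down), D good. Next B.

Request:
servo_tool:
  turn:
    - [0,0,0]
    - [0,0,0]
    - [0,0,0]
    - [0,0,0]
    - [0,0,0]
  dp:
    - [0,0,0.03]
    - [0,0.04,0.008]
    - [0,0.05,0]
    - [0,0.045,0]
    - [0,0,0]
  fingers: [0,0,0,0,0]

```text
clock: 6.85
position: [498.4, -2.4, 113.7]
ee_rot: [0.006, 1.0, 0.001, -0.003]
contact_force: [0.2, 0.2, -0.7]
gripper_width: -0.1
```

Request:
servo_tool:
  turn:
    - [0,0,0]
    - [0,0,0]
    - [0,0,0]
    - [0,0,0]
    - [0,0,0]
  dp:
    - [0.002,0.004,-0.015]
    - [0,0,-0.009]
    - [0,0,-0.002]
    - [0,0,-0.002]
    - [0,0,-0.002]
  fingers: [0,0,0,0,0]

```text
clock: 7.48
position: [499.0, -1.2, 81.4]
ee_rot: [0.009, 1.0, 0.001, -0.005]
contact_force: [-3.6, 2.1, 6.1]
gripper_width: 0.2
```

Request:
servo_tool:
  turn:
    - [0,0,0]
    - [0,0,0]
    - [0,0,0]
    - [0,0,0]
    - [0,0,0]
  dp:
    - [0,0,-0.002]
    - [0,0,-0.002]
    - [0,0,-0.002]
    - [0,0,-0.002]
    - [0,0,-0.002]
  fingers: [0,0,0,0,0]

```text
clock: 8.1
position: [497.7, -2.9, 74.3]
ee_rot: [0.01, 1.0, 0.001, -0.005]
contact_force: [-2.7, 1.3, 5.6]
gripper_width: -0.0
```

Request:
servo_tool:
  turn:
    - [0,0,0]
    - [0,0,0]
    - [0,0,0]
    - [0,0,0]
    - [0,0,0]
  dp:
    - [0,0,0.03]
    - [0,0.04,0.008]
    - [0,0.05,0]
    - [0,0.044,0]
    - [0,0,0]
  fingers: [0,0,0,0,0]

```text
clock: 8.72
position: [499.6, 132.6, 114.5]
ee_rot: [0.013, 1.0, 0.002, -0.003]
contact_force: [-0.4, -0.5, 0.1]
gripper_width: -0.5
```

Request:
servo_tool:
  turn:
    - [0,0,0]
    - [0,0,0]
    - [0,0,0]
    - [0,0,0]
    - [0,0,0]
  dp:
    - [0,0,-0.015]
    - [0,0,-0.009]
    - [0,0,-0.002]
    - [0,0,-0.002]
    - [0,0,-0.002]
  fingers: [0,0,0,0,0]

```text
clock: 9.35
position: [499.0, 129.5, 84.9]
ee_rot: [0.015, 1.0, 0.002, -0.004]
contact_force: [-9.0, 3.5, 18.2]
gripper_width: 0.3
```

Request:
servo_tool:
  turn:
    - [0,0,0]
    - [0,0,0]
    - [0,0,0]
    - [0,0,0]
    - [0,0,0]
  dp:
    - [0,0,-0.002]
    - [0,0,-0.002]
    - [0,0,-0.002]
    - [0,0,-0.002]
    - [0,0,-0.002]
  fingers: [0,0,0,0,0]

```text
clock: 9.98
position: [499.0, 129.6, 85.0]
ee_rot: [0.015, 1.0, 0.003, -0.002]
contact_force: [-5.4, 2.6, 12.1]
gripper_width: 0.1
```

Request:
servo_tool:
  turn:
    - [0,0,0]
    - [0,0,0]
    - [0,0,0]
    - [0,0,0]
    - [0,0,0]
  dp:
    - [0,0,0.03]
    - [-0.015,-0.045,0]
    - [-0.015,-0.045,0]
    - [-0.013,-0.038,0]
    - [-0.004,0,0]
  fingers: [0,0,0,0,0]

```text
clock: 10.6
position: [451.8, -2.7, 117.3]
ee_rot: [0.015, 1.0, 0.004, 0.0]
contact_force: [0.0, -0.0, 0.5]
gripper_width: -0.1
```

Run:
```python
from h import *
s=read_state();print(s['position'],s['contact_force'])
d,f=cam('top');cv2.imwrite('pics/t3.png',cv2.resize(d['img'][155:275,210:530,::-1],(800,300),interpolation=2))
```

```text
[451.76876405  -2.67698098 117.26830608] [ 0.00332579 -0.04791222  0.46305851]
```

View pics/t3.png

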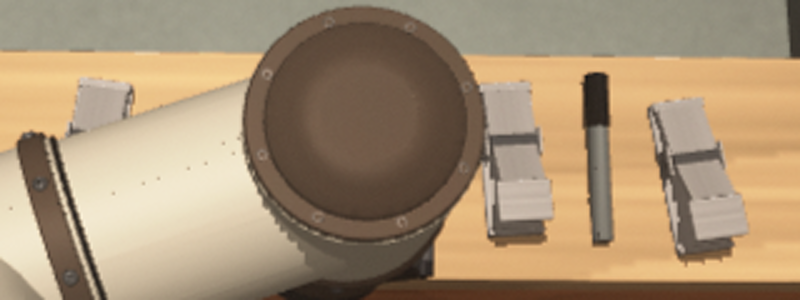

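Request:
servo_tool:
  turn:
    - [0,0,-0.03]
    - [0,0,0]
    - [0,0,0]
    - [0,0,0]
    - [0,0,0]
  dp:
    - [0.003,0.003,-0.03]
    - [0,0,-0.025]
    - [0,0,-0.009]
    - [0,0,-0.002]
    - [0,0,0]
  fingers: [0,0,0,0,0]

```text
clock: 11.28
position: [459.4, 4.0, 51.9]
ee_rot: [0.028, 1.0, 0.005, 0.004]
contact_force: [0.2, -0.2, -0.2]
gripper_width: 0.1
```

Request:
servo_tool:
  turn:
    - [0,0,0.1]
    - [0,0,0]
    - [0,0,0]
    - [0,0,0]
    - [0,0,0]
  dp:
    - [0,-0.003,-0.002]
    - [0.006,0,0]
    - [0.01,0,0]
    - [0.012,0,0]
    - [0.012,0,0]
  fingers: [0,0,0,0,0]

```text
clock: 11.9
position: [503.5, 1.9, 52.5]
ee_rot: [-0.022, 1.0, 0.006, 0.007]
contact_force: [-1.1, -0.3, 0.7]
gripper_width: -0.2
```

Request:
servo_tool:
  turn:
    - [0,0,0]
    - [0,0,0]
    - [0,0,0]
    - [0,0,0]
    - [0,0,0]
  dp:
    - [0.01,0,-0.004]
    - [0.01,0,0]
    - [0.012,0,0]
    - [0.012,0,0]
    - [0.012,0,0]
  fingers: [0,0,0,0,0]

```text
clock: 12.52
position: [563.7, 1.7, 48.2]
ee_rot: [-0.021, 1.0, 0.005, 0.006]
contact_force: [-0.7, -0.4, 0.3]
gripper_width: -0.2
```

Run:
```python
from h import *
s=read_state();print(s['position'],s['contact_force'])
d,f=cam('side');cv2.imwrite('pics/s3.png',cv2.resize(d['img'][140:320,170:410,::-1],(720,540),interpolation=2))
```

```text
[563.67502252   1.66184737  48.19918984] [-0.73662219 -0.35726581  0.27115991]
```

View pics/s3.png

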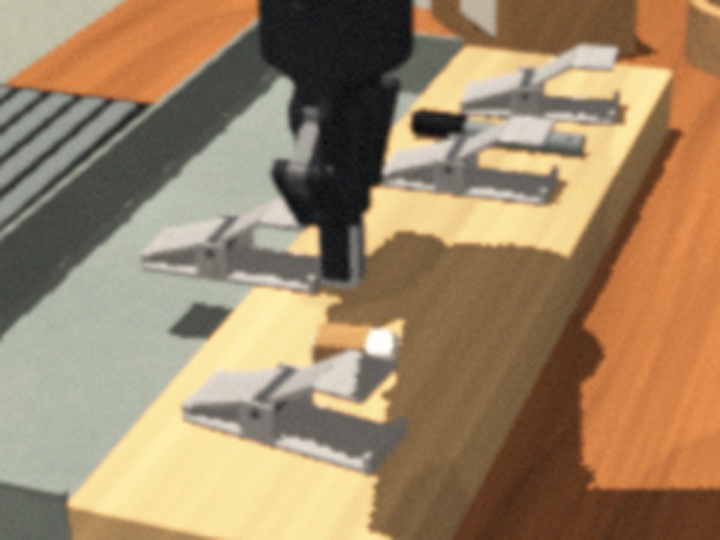

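Request:
servo_tool:
  turn:
    - [0,0,0]
    - [0,0,0]
    - [0,0,0]
    - [0,0,0]
    - [0,0,0]
  dp:
    - [0,0,0]
    - [0.012,0,0.001]
    - [0.012,0,0.001]
    - [0.012,0,0]
    - [0.012,0,0]
  fingers: [0,0,0,0,0]

```text
clock: 13.2
position: [616.5, 1.9, 50.4]
ee_rot: [-0.022, 1.0, 0.005, 0.007]
contact_force: [-0.1, -0.1, 0.0]
gripper_width: -0.3
```

Run:
```python
from h import *
s=read_state();print(s['position'],s['contact_force'])
d,f=cam('side');cv2.imwrite('pics/s4.png',cv2.resize(d['img'][140:320,170:410,::-1],(720,540),interpolation=2))
```

```text
[616.46467168   1.91110768  50.42788897] [-0.11952078 -0.14527465  0.04025651]
```

View pics/s4.png

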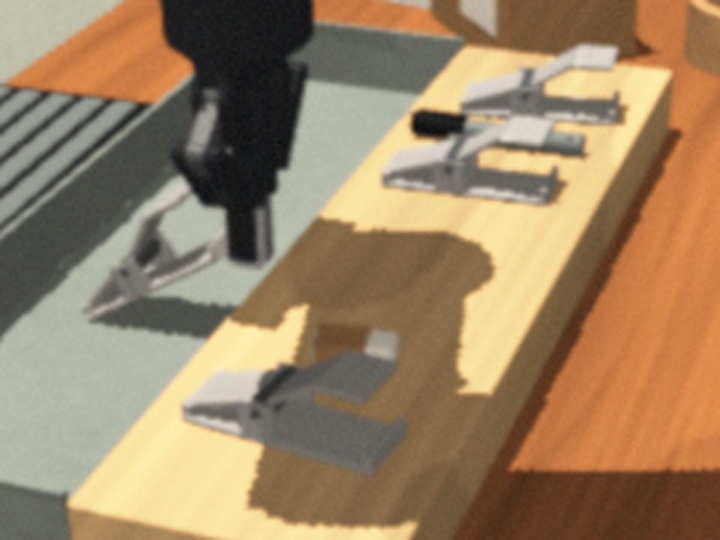

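Request:
servo_tool:
  turn:
    - [0,0,0]
    - [0,0,0]
    - [0,0,0]
    - [0,0,0]
    - [0,0,0]
  dp:
    - [0,0,0]
    - [0,0,0.045]
    - [-0.02,-0.015,0.025]
    - [-0.04,-0.035,0]
    - [-0.042,-0.04,0]
  fingers: [0,0,0,0,0]

```text
clock: 13.88
position: [516.8, -87.8, 121.7]
ee_rot: [-0.024, 1.0, 0.005, 0.01]
contact_force: [-0.6, -0.9, -0.1]
gripper_width: 0.0
```

Request:
servo_tool:
  turn:
    - [0,0,0]
    - [0,0,0]
    - [0,0,0]
    - [0,0,0]
    - [0,0,0]
  dp:
    - [-0.035,-0.03,0]
    - [-0.02,-0.015,0]
    - [0,0,0]
    - [0,0,0]
    - [0,0,0]
  fingers: [0,0,0,0,0]

```text
clock: 14.5
position: [457.7, -135.2, 123.2]
ee_rot: [-0.023, 1.0, 0.005, 0.011]
contact_force: [0.2, 0.5, 0.9]
gripper_width: -0.1
```

Run:
```python
from h import *
s=read_state();print(s['position'],s['contact_force'],s['ee_rot'])
d,f=cam('top');cv2.imwrite('pics/t4.png',cv2.resize(d['img'][80:280,190:550,::-1],(800,444),interpolation=2))
```

```text
[ 457.73198117 -135.22931934  123.22936625] [0.19272718 0.54341267 0.8688325 ] [-0.02310614  0.99965986  0.00503806  0.01099479]
```

View pics/t4.png

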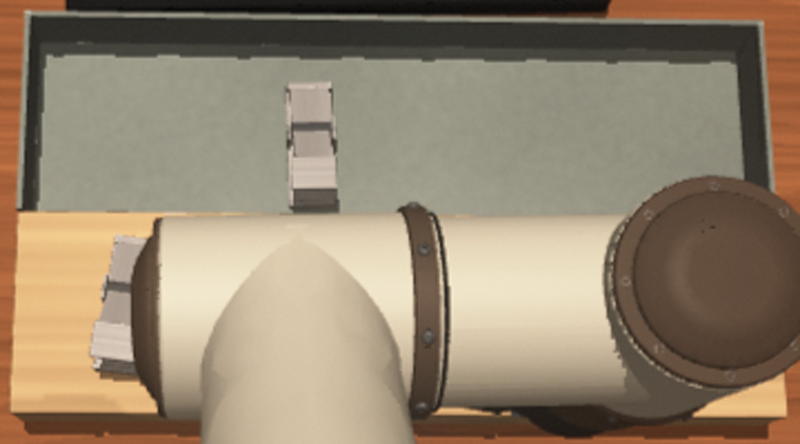

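Request:
servo_tool:
  turn:
    - [0,0.015,0]
    - [0,0,0]
    - [0,0,0]
    - [0,0,0]
    - [0,0,0]
  dp:
    - [-0.002,-0.002,-0.03]
    - [0,0,-0.027]
    - [0,0,-0.01]
    - [0,0,-0.003]
    - [0,0,0]
  fingers: [0,0,0,0,0]

```text
clock: 15.18
position: [460.1, -135.5, 52.4]
ee_rot: [-0.025, 1.0, 0.005, 0.006]
contact_force: [0.8, -0.5, 1.2]
gripper_width: 0.2
```

Request:
servo_tool:
  turn:
    - [0,0,0]
    - [0,0,0]
    - [0,0,0]
    - [0,0,0]
    - [0,0,0]
  dp:
    - [0,-0.002,-0.003]
    - [0.008,0,0]
    - [0.01,0,0]
    - [0.012,0,0]
    - [0.012,0,0]
  fingers: [0,0,0,0,0]

```text
clock: 15.8
position: [505.5, -137.8, 51.2]
ee_rot: [-0.026, 1.0, 0.005, 0.007]
contact_force: [-0.4, -0.7, 0.7]
gripper_width: 0.2
```

Request:
servo_tool:
  turn:
    - [0,0,0]
    - [0,0,0]
    - [0,0,0]
    - [0,0,0]
    - [0,0,0]
  dp:
    - [0.012,0,0]
    - [0.012,0,0]
    - [0.012,0,0]
    - [0.012,0,0]
    - [0.01,0,0]
  fingers: [0,0,0,0,0]

```text
clock: 16.42
position: [567.7, -137.9, 50.9]
ee_rot: [-0.026, 1.0, 0.005, 0.007]
contact_force: [-0.7, -0.2, 0.7]
gripper_width: -0.0
```

Request:
servo_tool:
  turn:
    - [0,0,0]
    - [0,0,0]
    - [0,0,0]
    - [0,0,0]
    - [0,0,0]
  dp:
    - [0.012,0,0.001]
    - [0.012,0,0.001]
    - [0.012,0,0]
    - [0.012,0,0]
    - [0,0,0]
  fingers: [0,0,0,0,0]

```text
clock: 17.05
position: [620.7, -137.7, 52.8]
ee_rot: [-0.026, 1.0, 0.005, 0.008]
contact_force: [0.1, -1.3, 0.4]
gripper_width: -0.1
```

Lift and back away to look.

Request:
servo_tool:
  turn:
    - [0,0,0]
    - [0,0,0]
    - [0,0,0]
    - [0,0,0]
    - [0,0,0]
  dp:
    - [0,0,0]
    - [0,0,0.045]
    - [-0.02,0,0.045]
    - [-0.05,0,0.03]
    - [-0.055,0,0.02]
  fingers: [0,0,0,0,0]

```text
clock: 17.68
position: [492.6, -137.6, 193.0]
ee_rot: [-0.026, 1.0, 0.005, 0.005]
contact_force: [0.3, 0.2, 0.4]
gripper_width: -0.2
```

Request:
servo_tool:
  turn:
    - [0,0,0]
    - [0,0,0]
    - [0,0,0]
    - [0,0,0]
    - [0,0,0]
  dp:
    - [-0.05,-0.02,0]
    - [-0.04,-0.04,0]
    - [-0.04,-0.04,0]
    - [-0.03,-0.05,0]
    - [0,-0.04,0]
  fingers: [0,0,0,0,0]

```text
clock: 18.3
position: [323.1, -329.0, 197.9]
ee_rot: [-0.029, 1.0, 0.004, 0.011]
contact_force: [1.9, -0.2, 0.5]
gripper_width: -0.0
```

Request:
servo_tool:
  turn:
    - [0,0,0]
    - [0,0,0]
    - [0,0,0]
    - [0,0,0]
    - [0,0,0]
  dp:
    - [-0.02,-0.05,0]
    - [-0.02,-0.05,0]
    - [-0.02,-0.05,0]
    - [0,0,0]
    - [0,0,0]
  fingers: [0,0,0,0,0]

```text
clock: 18.92
position: [258.1, -484.8, 198.4]
ee_rot: [-0.027, 1.0, 0.003, 0.012]
contact_force: [-0.0, 0.7, 0.3]
gripper_width: -0.0
```

Run:
```python
from h import *
s=read_state();print(s['position'],s['contact_force'],s['clock'])
d,f=cam('top');a=cv2.resize(d['img'][80:280,190:550,::-1],(540,300),interpolation=2)
e,f=cam('side');b=cv2.resize(e['img'][130:350,90:410,::-1],(436,300),interpolation=2)
cv2.imwrite('pics/f.png',np.vstack([a,np.pad(b,((0,0),(0,104),(0,0)))]))
np.savez('f.npz',t=d['img'],s=e['img'])
for n,g in(('top',d),('side',e)):
    for q in('clip_a','marker','eraser'):
        for r in search_frame(q,n):
            b=r['box'];print(n,q,round(r['score'],2),np.round(b),np.round(ray(g,b[0]+b[2]/2,b[1]+b[3]/2,65)))
```

```text
[ 258.08175689 -484.82168895  198.36297325] [-0.0053954   0.7479764   0.30245901] 18.925
top clip_a 0.91 [471. 194.  39.  64.] [ 522. -255.   65.]
top clip_a 0.88 [167. 296.  51.  61.] [358. 206.  65.]
top clip_a 0.83 [232. 186.  30.  62.] [529. 129.  65.]
top clip_a 0.69 [396. 120.  27.  53.] [ 651. -128.   65.]
top clip_a 0.62 [120. 142.  54.  59.] [601. 291.  65.]
top clip_a 0.62 [194.  87. 350. 186.] [593. -63.  65.]
top clip_a 0.57 [318. 114.  25.  57.] [655.  -1.  65.]
top marker 0.79 [445. 183.  10.  66.] [ 536. -190.   65.]
top eraser 0.73 [279. 206.  20.  25.] [528.  64.  65.]
top eraser 0.55 [444. 181.  11.  71.] [ 535. -191.   65.]
side clip_a 0.95 [230. 255.  75.  43.] [531. 144.  65.]
side clip_a 0.91 [194. 222.  56.  32.] [637.  70.  65.]
side clip_a 0.76 [324. 155.  54.  28.] [ 528. -246.   65.]
side clip_a 0.7 [232. 190.  48.  26.] [637. -53.  65.]
side clip_a 0.59 [332. 329.  79.  79.] [354. 270.  65.]
side clip_a 0.49 [272. 250.  31.  10.] [525.  86.  65.]
side clip_a 0.19 [305. 175.  61.  16.] [ 535. -171.   65.]
side marker 0.82 [304. 177.  61.  15.] [ 535. -167.   65.]
side marker 0.52 [231. 191.  50.  20.] [642. -62.  65.]
side marker 0.43 [271. 246.  33.  14.] [527.  80.  65.]
side eraser 0.59 [273. 249.  31.   9.] [525.  79.  65.]
```

View pics/f.png

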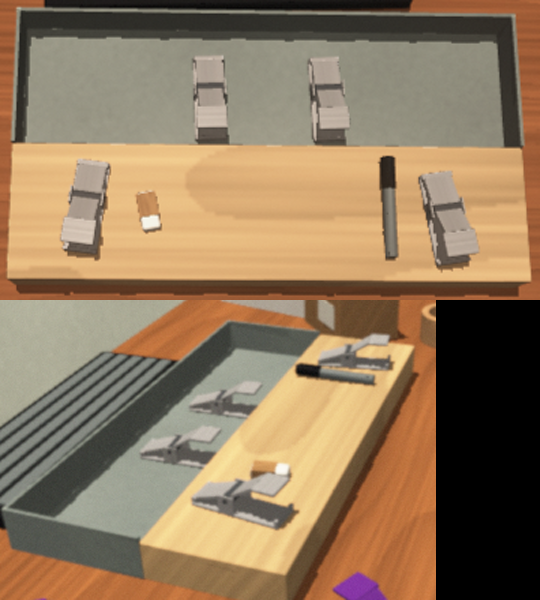

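Run:
```python
from h import *
d,f=cam('top')
for n,u,t,b in(('B',330,114,171),('C',410,118,173)):
    print(n,'flat: nose x',ray(d,u,t,20)[:2],'heel',ray(d,u,b,10)[:2],' leaning heel@z50',ray(d,u,b,50)[:2],'edge',ray(d,u,176,45)[:2])
```

```text
B flat: nose x [724.15168415  -1.30187057] heel [625.31436865  -2.45357752]  leaning heel@z50 [612.37103354  -0.81324263] edge [605.46294565  -1.08023108]
C flat: nose x [ 719.66686836 -139.16119193] heel [ 624.24107449 -139.21511248]  leaning heel@z50 [ 611.34443964 -131.62412561] edge [ 607.82597103 -132.47710598]
```

```bash
python3 -c "
from bench import *
print(job_done())"
```

```text
the job is handed in; nothing more can be done
None
```

I pushed the two weak clips, the inner two of the row (y ≈ 0 and y ≈ −136), off the step into the reject tray, and handed the job in at about 19 s.

**Stiffness:** I pressed all four thumb pads.
- The inner two opened about 11 mm at 5–6 N, so they are weak.
- The clip at y ≈ −257 needed about 18 N to open, so it is good.
- The clip at y ≈ +133 held 12 N (peak 18 N) without giving, so it is good. I did not open it.

**Last checks:**
- **Weak clips:** in the top view both lie upright in the tray, with heels about 16–20 mm past the step edge. Their measured lengths of 99 and 95 mm fit clips lying flat. The step hides their heels in the side view, so the flatness is inferred from the top view.
- **Good clips, marker and eraser:** none had moved beyond measuring noise, a few millimetres.
- **Arm:** it stands clear of everything.

No check failed or disagreed.

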